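Pop the bead tray and trap it in the chute

ROBOT

A 6-joint arm with a two-finger parallel gripper is mounted at the origin on the work surface. World frame = base frame: x ahead of the robot, y to its left, z up, the work surface at z = 0. Lengths are in mm, angles in rad, forces in N, time in s.
With the tool pointing down it reaches from about 275 to 1000 mm from the base axis. Payload 8.4 kg.
Tool frame: the origin (TCP) lies midway between the tips of the shut fingers; the grasp point (between the pads) lies grip_depth behind it (grip_depth is the distance from the TCP to the grasp point, in mm); z points along the fingers, y is the line along which they close (so a half turn about z gives the same grasp; the last joint's range is limited). The gripper opens to 85 mm and grips with 20 to 120 N. Pads are 22 mm wide; open, the fingers measure 114 mm over their backs; the gripper's body (76 mm by 85 mm) begins 54 mm behind the grasp point. The pads swing forward as they close: fully open they stand 13 mm farther back than shut.
Start: joints at [-1.24, 0.353, 1.633, -0, 1.155, -0.002], TCP at [204.18, -590.71, 206.181] pointing down, gripper open.
Joint ranges: [-2.63, 2.63], [-0.92, 2.1], [0.06, 2.66], [-1.3, 4.44], [0, 2.69], [-3.02, 3.02]. Speed limits (rad/s): [2.22, 2.22, 2.79, 3.14, 3.14, 3.14].

INTERFACE

Orientations are given as [roll, pitch, yaw] about the fixed x, y, z axes, in that order (R = Rz(yaw) Ry(pitch) Rx(roll)).
In Python, from rig import * gives the robot as it stands.
- The arm moves only by the shell command python3 -m creep 'ROWS' [FORCE]. ROWS is JSON, a list of rows, each an object of numbers: "x", "y", "z": the shift along the tool's x, y, z in mm; "rx", "ry", "rz": the turn, a rotation vector about the tool's x, y, z in rad; "hand": the finger opening in mm, from 0 to 85.4. A call has 1 to 20 rows; each row shifts and turns the commanded pose from where the row before left it, along the tool's axes as they then stand; what a row does not reach is not made up. A row lasts 1/8 s, in which the tool goes at most 62.5 mm and 10.7 degrees, less where a joint would pass 70% of its speed; a pose out of reach is approached as far as the arm can. A call with a gripper value outside its range is refused whole. The fingers move at their own pace and stop on an object; FORCE is the grip in N (left out, the last holds). Time passes only in rows, so rows that do not move let the fingers close. It gives the time, the measured TCP pose, the force, the opening and the grip force at its end, in the units of the state.
- sense(): the state, without advancing time (a new reading comes with each control period).
- grab_frame(name): name is "side" or "top" or "wrist"; returns the picture (400x640x3 uint8, red, green, blue); there is no depth.
- get_calibration(name): a dict with "K" (3x3 intrinsics, pixels), "k1" (the pictures are not rectified: a ray, as slopes to the right and down, at radius r is drawn at 1 + k1 r^2 times it, then the intrinsics apply), "R" (3x3) and "t" (3): a world point X has camera coordinates R X + t. Camera axes: x right, y down, z forward; pixel columns grow to the right and rows downward; lengths in mm; the calibration is good to about 2 mm. A picture is of the moment at which its call begins: read the wrist's pose just before it. get_calibration takes no time and is no camera call; for the wrist camera it gives the pose at the moment of the call.
- sign_off(): hands the job in; it is judged then, once.
The state is a dict: "clock": time; "qpos": joint angles; "qvel": joint speeds; "joint_efforts": joint torques, N m; "eef_pos": TCP position; "tcp_rot": TCP orientation; "contact_force": force on the tool from outside, world axes, zero at the start; "wrist_torque": the same for the moment, N m; "opening": opening from 0.0 (shut) to 1.0 (fully open); "grasp_force": force on a finger pad.
Only numpy, scipy, OpenCV 4.12 (cv2) and the standard library are available. Lean on these libraries where they do the work, as an engineer would, in place of code of your own. Each camera call takes 0.05 s, during which the arm holds its last target. There are 200 camera calls.

TASK

On the pearl-grafting bench, press the green key of the bead dispenser fully down with one finger so that the orange bead tray springs out, and trap the tray with the other finger part-way down the chute, level with the key, before it slides away off the end. Do not pick up, lift or tip the tray, and leave the mug, the jar and the black dish alone. Finish while holding: the key still fully down under one finger and the tray resting still against the other.

Things in the scene. Friction and masses are not known exactly. Their poses are not given: they have to be found in the camera images.
- dispenser: White bead dispenser, fixed, blue base 215 x 125 mm, 85 mm high. Origin at bench level; x points down the chute (the tray's way out), y to the key's side, z up. The open-topped aluminium chute, 45 mm wide, runs at y = 0 from x = -103 to +98 mm, sloping 0.21 rad down to +x, its end open. Bay for the tray at x < -14 mm, walls 18 mm above the chute floor; below it the guides are 6 mm high.
- chute_mid (a point): Point on the chute floor, on its centre line, level with the key's centre (x 45, y 0, z 30 mm in the dispenser's frame): middle of the place to trap the tray. The key's centre is 62 mm away, square across the chute. The waiting tray's front face is 60 mm up the chute from here.
- key_top (a point): Centre of the top of the green key cap, 34 mm along the chute by 30 mm across, level, beside the chute (x 45, y 62 mm in the dispenser's frame). Height 48 mm when up, 38 mm when fully down, which is 8 mm above chute_mid: a second fingertip at that height over chute_mid clears floor and guides and stands in the tray's way.
- key (a joint): Travel of the green key in m: 0 up, 0.010 fully down (hard stop). Spring 1.5 N at first, 4.5 N at the bottom; springs up when let go. A steel gate pin in the chute sinks with it: from about 6 mm the tray is free, is kicked out by a spring and slides down by itself in under half a second. If the key is let go the pin rises under the tray.
- tray: Loose orange bead tray with cream beads, 60 mm along the chute, 42 wide, 22 high, 150 to 310 g, slick (friction about 0.1). Origin at the centre of its underside; x points down the chute, z square off its sloping floor. Waits in the bay with its origin at x -43, y 0, z 49 mm in the dispenser's frame; trapped properly it is between x = -18 and +32 mm.
- mug: Bystander: blue mug, 80 mm across, 95 mm high, with a handle (about 35 mm out) at its own +y; origin at the centre of its underside. It and the jar stand either side of the dispenser, about 170 to 230 mm from its chute, and may swap places.
- jar: Bystander: amber jar with a white cap, 60 mm across, 75 mm high; origin at the centre of its underside.
- dish: Bystander: open black dish, 70 x 100 mm, 22 mm high, beyond the open end of the chute; origin at the centre of its underside.
Not all that is in view belongs to the job. There is more than one size of the tray; the job needs the larger. Leave any pink look-alike of the dispenser alone.

How it is judged:
By the outcome, as a careful person would: the job done as asked, in the order asked, and still so for the second after the job is handed in, while the arm keeps its last pose, push and grip.
It also fails if it takes over 30 s, if anything falls off the work surface, if the arm or the gripper's body presses on something with over 40 N, if the wrist force passes 120 N, or if a joint passes its speed limit or range.

## Working session

There is one attempt and no reset: what is moved stays moved. The work goes in short steps, Python scripts to look and compute and a shell command to move; the robot and the scene stay as the last step left them, time stands still between calls to the robot, and variables do not carry over. Pictures are saved under pics/ and viewed, at most 10 in all, crops included, and the job is handed in when it is done.

```bash
mkdir -p pics
python3 - <<'E'
from rig import *
import cv2,numpy as np
a=grab_frame("top");b=grab_frame("side")
cv2.imwrite("pics/top.png",a[:,:,::-1]);cv2.imwrite("pics/side.png",b[:,:,::-1])
for n in("top","side"):
  c=get_calibration(n);print(n,{k:np.round(v,3).tolist() for k,v in c.items()})
print(sense())
E
```

```text
top {'K': [[509.656, 0.0, 327.754], [0.0, 509.656, 194.234], [0.0, 0.0, 1.0]], 'k1': -0.113, 'R': [[0.01, -1.0, 0.021], [-0.993, -0.012, -0.118], [0.118, -0.02, -0.993]], 't': [20.592, 538.677, 1170.634]}
side {'K': [[364.45, 0.0, 325.05], [0.0, 364.45, 198.812], [0.0, 0.0, 1.0]], 'k1': -0.055, 'R': [[-0.891, -0.455, -0.002], [-0.226, 0.446, -0.866], [0.395, -0.771, -0.499]], 't': [525.299, 168.521, 722.711]}
{'clock': 0.1, 'qpos': array([-1.24043301e+00,  3.53612062e-01,  1.63403972e+00, -1.00361156e-05,
        1.15520100e+00, -2.37871531e-03]), 'qvel': array([ 0.00013421, -0.00301115, -0.00238305,  0.00086189,  0.00167325,
        0.00021347]), 'joint_efforts': array([-2.52651298e-04, -6.06356335e+01, -3.42817748e+01, -8.55140888e-05,
        3.77841963e-03,  2.43363968e-05]), 'eef_pos': array([ 204.01097143, -590.29039585,  205.52463019]), 'tcp_rot': array([-3.14033250e+00,  6.17916760e-06,  3.32746091e-01]), 'contact_force': array([0.44886523, 0.08264541, 0.67229361]), 'wrist_torque': array([-0.00315503,  0.0202577 , -0.01900507]), 'grasp_force': 0.0, 'opening': 1.0022944914653669}
```

View pics/top.png

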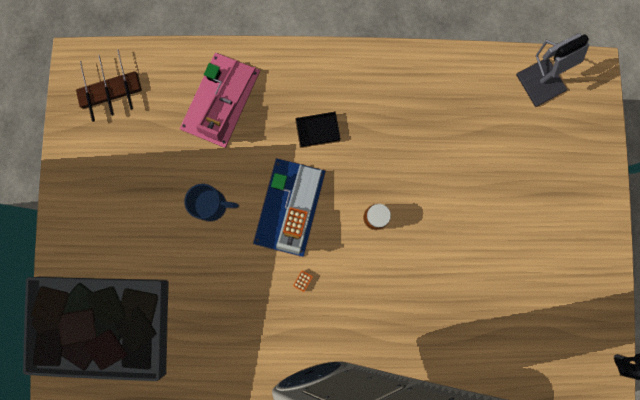

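View pics/side.png

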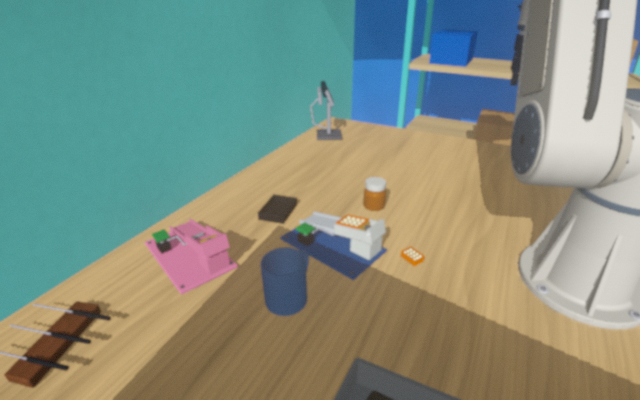

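The top view shows the white/blue dispenser at about (290,207), with its green key at (279,181) and the large orange tray at (296,222). There is a small look-alike tray at (304,281) and a pink look-alike dispenser with its own green key at (212,72). The mug is at (207,203), the jar at (377,216) and the dish at (318,129). The right ones are the key on the blue base and the larger tray in the bay. I'll confirm in a crop.

```bash
cat > h.py <<'E'
from rig import *
import cv2,numpy as np
def ray(n,uv,c=None):
    c=c or get_calibration(n);K=np.array(c["K"]);R=np.array(c["R"]);t=np.array(c["t"])
    d=np.array([(uv[0]-K[0,2])/K[0,0],(uv[1]-K[1,2])/K[1,1]]);s=d.copy()
    for _ in range(20): s=d/(1+c["k1"]*(s@s))
    v=R.T@np.array([s[0],s[1],1]);return -R.T@t,v/np.linalg.norm(v)
def onz(n,uv,z,c=None):
    o,v=ray(n,uv,c);return o+v*(z-o[2])/v[2]
def tri(rs):
    A=sum(np.eye(3)-np.outer(v,v) for o,v in rs);b=sum((np.eye(3)-np.outer(v,v))@o for o,v in rs)
    return np.linalg.solve(A,b)
def blobs(im,lo,hi,box,mn=15):
    h=cv2.cvtColor(im,cv2.COLOR_RGB2HSV);m=cv2.inRange(h,lo,hi);x0,y0,x1,y1=box
    k=np.zeros_like(m);k[y0:y1,x0:x1]=m[y0:y1,x0:x1]
    return k,[c for c in cv2.findContours(k,cv2.RETR_EXTERNAL,cv2.CHAIN_APPROX_NONE)[0] if cv2.contourArea(c)>mn]
E
python3 - <<'E'
from h import *
a=cv2.imread("pics/top.png")[:,:,::-1].copy();b=cv2.imread("pics/side.png")[:,:,::-1].copy()
G=((45,80,40),(80,255,255));O=((5,150,120),(18,255,255));B=((105,110,30),(125,255,200))
for n,im,box,nm in(("top",a,(245,150,340,262),"z"),("side",b,(270,205,400,280),"z")):
  for l,(lo,hi) in(("g",G),("o",O),("b",B)):
    k,cs=blobs(im,lo,hi,box)
    if l=="o": k=cv2.morphologyEx(k,cv2.MORPH_CLOSE,np.ones((7,7)));cs=cv2.findContours(k,0,1)[0]
    for c in cs:
      m=cv2.moments(c)
      if m['m00']>15: print(n,l,m['m00'],np.round([m['m10']/m['m00'],m['m01']/m['m00']],2),cv2.minAreaRect(c), cv2.boxPoints(cv2.minAreaRect(c)).round(1).tolist())
c1=cv2.resize(a[150:262,245:345],None,fx=5,fy=5,interpolation=2)
c2=cv2.resize(b[200:285,270:400],None,fx=5,fy=5,interpolation=2)[:,:,::-1]
cv2.imwrite("pics/c1.png",c1[:,:,::-1]);cv2.imwrite("pics/c2.png",c2)
E
```

```text
top g 167.5 [278.57 181.14] ((278.4705810546875, 181.11766052246094), (13.096923828125, 14.55213737487793), 14.03624439239502) [[270.3999938964844, 186.60000610351562], [273.8999938964844, 172.5], [286.6000061035156, 175.60000610351562], [283.1000061035156, 189.8000030517578]]
top o 449.5 [294.77 222.17] ((294.676513671875, 222.2941131591797), (18.432706832885742, 26.92145538330078), 14.03624439239502) [[282.5, 233.10000610351562], [289.0, 207.0], [306.8999938964844, 211.5], [300.3999938964844, 237.60000610351562]]
top b 200.5 [311.4  215.36] ((312.1692199707031, 213.046142578125), (3.8590545654296875, 87.35498046875), 15.255118370056152) [[298.79998779296875, 254.6999969482422], [321.79998779296875, 170.39999389648438], [325.5, 171.39999389648438], [302.5, 255.6999969482422]]
top b 1580.0 [274.87 206.89] ((276.0179443359375, 203.5048370361328), (23.620447158813477, 88.09385681152344), 15.068489074707031) [[253.1999969482422, 243.0], [276.1000061035156, 157.89999389648438], [298.8999938964844, 164.0], [276.0, 249.10000610351562]]
side g 115.5 [304.56 228.61] ((304.20001220703125, 228.6000213623047), (16.099689483642578, 10.733125686645508), 26.56505012512207) [[294.6000061035156, 229.8000030517578], [299.3999938964844, 220.1999969482422], [313.79998779296875, 227.39999389648438], [309.0, 237.0]]
side o 30.5 [363.43 221.57] ((360.280517578125, 223.47561645507812), (6.4031243324279785, 16.085899353027344), 51.34019470214844) [[352.0, 226.0], [364.6000061035156, 216.0], [368.6000061035156, 221.0], [356.0, 231.0]]
side o 59.0 [373.94 206.79] ((374.0, 207.0), (4.0, 18.0), 90.0) [[365.0, 205.0], [383.0, 205.0], [383.0, 209.0], [365.0, 209.0]]
side b 455.5 [337.34 245.45] ((345.98779296875, 247.60972595214844), (62.36983108520508, 15.644840240478516), 24.77513885498047) [[314.3999938964844, 241.60000610351562], [321.0, 227.39999389648438], [377.6000061035156, 253.60000610351562], [371.0, 267.79998779296875]]
```

View pics/c1.png

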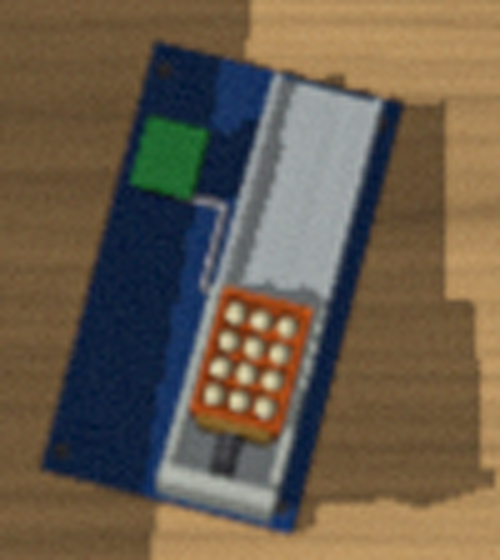

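Run:
```python
from h import *
cr=lambda p:((p[0]+.5)/5-.5+245,(p[1]+.5)/5-.5+150)
print("cam",ray("top",(0,0))[0].round(0),ray("side",(0,0))[0].round(0))
C=[onz("top",cr(p),5) for p in((155,43),(402,102),(293,532),(42,468))]
C=np.array(C)[:,:2];print(C.round(1))
for i in range(4): d=C[(i+1)%4]-C[i];print(np.linalg.norm(d).round(1),np.degrees(np.arctan2(d[1],d[0])).round(2))
print("centre",C.mean(0))
k=onz("top",(278.57,181.14),48);t=onz("top",cr((252,360)),70.5)
kt=tri([ray("top",(278.57,181.14)),ray("side",(304.56,228.61))])
print("key",k.round(1),"tri",kt.round(1),"tray",t.round(1))
A=np.array([[45,62],[-38.4,0]]);P=np.array([k[:2],t[:2]])
d=P[0]-P[1];e=A[0]-A[1];yw=np.arctan2(d[1],d[0])-np.arctan2(e[1],e[0]);print(np.linalg.norm(d),np.linalg.norm(e),np.degrees(yw))
for w in(yw,np.radians(-15.0)):
  R=np.array([[np.cos(w),-np.sin(w)],[np.sin(w),np.cos(w)]]);print([ (P[i]-R@A[i]).round(1) for i in(0,1)], (R.T@(C.mean(0)-(P.mean(0)-R@A.mean(0)))).round(1))
```

```text
cam [ 396.   51. 1225.] [221. 721. 508.]
[[628.3 153.6]
 [600.7  33.1]
 [392.9  82.9]
 [421.8 203.1]]
123.5 -102.89
213.7 166.53
123.6 76.46
212.3 -13.5
centre [510.92773349 118.17827223]
key [565.8 141.8  48. ] tri [567.4 142.5  42.9] tray [470.4 100.9  70.5]
103.79458502902297 103.92093148158364 -13.425507068409539
[array([507.7,  91.9]), array([507.8,  91.9])] [-3.  26.3]
[array([506.3,  93.5]), array([507.5,  90.9])] [-2.9 26.1]
```

The crop confirms it: the green key sits on the blue base at crop (170,157), and the large tray with 12 beads waits in the bay at crop (252,360). The top view gives dispenser origin (507.7, 91.9) and yaw -0.234. The tool target is the midpoint between key and chute_mid, (558.6, 111.6), with yaw -0.234.

```bash
python3 -m creep '[{"x":20,"y":-19,"hand":47},{"x":34,"y":-33},{"x":36,"y":-35},{"x":36,"y":-35},{"x":36,"y":-35},{"x":36,"y":-35},{"x":36,"y":-35},{"x":36,"y":-35},{"x":36,"y":-35},{"x":36,"y":-35},{"x":36,"y":-35},{"x":36,"y":-35},{"x":36,"y":-35},{"x":36,"y":-35},{"x":36,"y":-35},{"x":36,"y":-35},{"x":6,"y":-6,"rz":0.14},{"rz":0.14},{"rz":0.14},{"rz":0.147}]'
python3 - <<'E'
from h import *
s=sense();print(s["clock"],s["eef_pos"],s["tcp_rot"],s["opening"],s["contact_force"],s["qpos"])
c=get_calibration("wrist");print(-np.array(c["R"]).T@c["t"])
E
```

```text
0.1 [ 204.01097143 -590.29039585  205.52463019] [-3.14033250e+00  6.17916760e-06  3.32746091e-01] 1.0022944914653669 [0.44886523 0.08264541 0.67229361] [-1.24043301e+00  3.53612062e-01  1.63403972e+00 -1.00361156e-05
  1.15520100e+00 -2.37871531e-03]
[ 273.63978275 -567.08823967  373.02644212]schema error: expected keys x, y, z, rx, ry, rz, hand
```

```bash
python3 -m creep '[{"x":20,"y":-19,"z":0,"rx":0,"ry":0,"rz":0,"hand":47},{"x":34,"y":-33,"z":0,"rx":0,"ry":0,"rz":0,"hand":47},{"x":36,"y":-35,"z":0,"rx":0,"ry":0,"rz":0,"hand":47},{"x":36,"y":-35,"z":0,"rx":0,"ry":0,"rz":0,"hand":47},{"x":36,"y":-35,"z":0,"rx":0,"ry":0,"rz":0,"hand":47},{"x":36,"y":-35,"z":0,"rx":0,"ry":0,"rz":0,"hand":47},{"x":36,"y":-35,"z":0,"rx":0,"ry":0,"rz":0,"hand":47},{"x":36,"y":-35,"z":0,"rx":0,"ry":0,"rz":0,"hand":47},{"x":36,"y":-35,"z":0,"rx":0,"ry":0,"rz":0,"hand":47},{"x":36,"y":-35,"z":0,"rx":0,"ry":0,"rz":0,"hand":47},{"x":36,"y":-35,"z":0,"rx":0,"ry":0,"rz":0,"hand":47},{"x":36,"y":-35,"z":0,"rx":0,"ry":0,"rz":0,"hand":47},{"x":36,"y":-35,"z":0,"rx":0,"ry":0,"rz":0,"hand":47},{"x":36,"y":-35,"z":0,"rx":0,"ry":0,"rz":0,"hand":47},{"x":36,"y":-35,"z":0,"rx":0,"ry":0,"rz":0,"hand":47},{"x":36,"y":-35,"z":0,"rx":0,"ry":0,"rz":0,"hand":47},{"x":6,"y":-6,"z":0,"rx":0,"ry":0,"rz":0.14,"hand":47},{"x":0,"y":0,"z":0,"rx":0,"ry":0,"rz":0.14,"hand":47},{"x":0,"y":0,"z":0,"rx":0,"ry":0,"rz":0.14,"hand":47},{"x":0,"y":0,"z":0,"rx":0,"ry":0,"rz":0.147,"hand":47}]'
python3 - <<'E'
from h import *
s=sense();print(s["clock"],s["eef_pos"],s["tcp_rot"],s["opening"],s["contact_force"],s["qpos"])
c=get_calibration("wrist");print(-np.array(c["R"]).T@c["t"])
a=grab_frame("wrist");cv2.imwrite("pics/w1.png",a[:,:,::-1])
E
```

```text
clock: 2.6
eef_pos: [557.9, 111.5, 205.8]
tcp_rot: [3.141, 0.001, -0.239]
contact_force: [-0.4, -0.4, -0.6]
opening: 0.551
grasp_force: 0.0
2.6 [557.90039414 111.53333278 205.75802113] [ 3.14121645e+00  7.52526939e-04 -2.38657111e-01] 0.5506094468743887 [-0.35857282 -0.4425258  -0.56718699] [ 1.94694945e-01  2.67284389e-01  1.75515756e+00 -2.82509580e-05
  1.11999165e+00  2.00416056e+00]
[629.54395094  93.13936727 373.19896692]
```

View pics/w1.png

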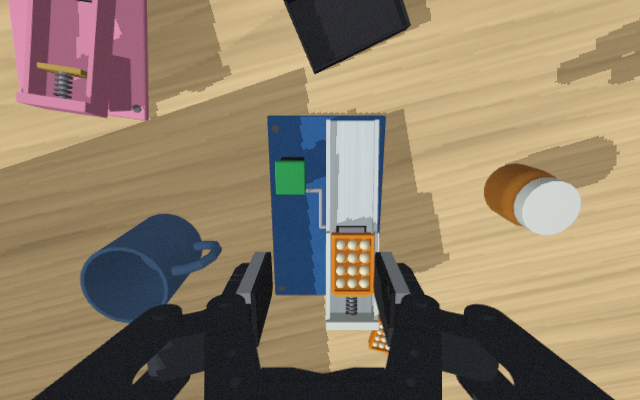

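The wrist view shows the key at (290,176), the chute centre line at about u=354, the tray at (353,263) and the fingertips at about (260,255) and (387,255). Next I refine from this view.

Run:
```python
from h import *
a=cv2.imread("pics/w1.png")[:,:,::-1].copy();c=get_calibration("wrist");s=sense()
k,cs=blobs(a,(45,150,80),(80,255,255),(265,145,315,205));M=cv2.moments(max(cs,key=cv2.contourArea))
print(cv2.boundingRect(max(cs,key=cv2.contourArea)))
key=onz("wrist",(M['m10']/M['m00'],M['m01']/M['m00']),48,c)
k,cs=blobs(a,(5,150,120),(18,255,255),(325,228,380,300));k=cv2.morphologyEx(k,cv2.MORPH_CLOSE,np.ones((9,9)))
M=cv2.moments(k,True);tr=onz("wrist",(M['m10']/M['m00'],M['m01']/M['m00']),70.5,c)
o,v=ray("top",(278.57,181.14))
print("key",key,"tray",tr)
w=-.234;R=np.array([[np.cos(w),-np.sin(w)],[np.sin(w),np.cos(w)]])
print("O",key[:2]-R@[45,62],tr[:2]-R@[-38.4,0])
w=s["tcp_rot"][2];T=np.array([[np.cos(w),np.sin(w),0],[np.sin(w),-np.cos(w),0],[0,0,-1]])
for uv in((246,253),(272,253),(376,253),(402,253)):
  o,v=ray("wrist",uv,c);o=T.T@(0+T@np.zeros(3)) if 0 else T@np.eye(3)@np.zeros(3)+(T.T@(o-s["eef_pos"]));v=T.T@v
  print(uv,[(o+v*(x-o[0])/v[0]).round(1).tolist() for x in(0,11)])
```

```text
(275, 161, 31, 34)
key [567.53565494 141.15104915  48.        ] tray [472.46876481 101.40679974  70.5       ]
O [509.38609152  91.27491984] [509.82223802  92.50297811]
(246, 253) [[0.0, -37.9, -10.4], [11.0, -32.1, -33.8]]
(272, 253) [[0.0, -24.7, -10.5], [11.0, -20.9, -33.8]]
(376, 253) [[0.0, 28.2, -10.4], [11.0, 24.2, -33.7]]
(402, 253) [[0.0, 41.5, -10.3], [11.0, 35.4, -33.7]]
```

```bash
python3 -m creep '[{"x":1,"y":0,"z":20,"rx":0,"ry":0,"rz":0,"hand":47},{"x":1,"y":0,"z":30,"rx":0,"ry":0,"rz":-0.005,"hand":47},{"x":0,"y":0,"z":35,"rx":0,"ry":0,"rz":0,"hand":47},{"x":0,"y":0,"z":35,"rx":0,"ry":0,"rz":0,"hand":47},{"x":0,"y":0,"z":20,"rx":0,"ry":0,"rz":0,"hand":47},{"x":0,"y":0,"z":5,"rx":0,"ry":0,"rz":0,"hand":47},{"x":0,"y":0,"z":0,"rx":0,"ry":0,"rz":0,"hand":47},{"x":0,"y":0,"z":0,"rx":0,"ry":0,"rz":0,"hand":47}]'
python3 - <<'E'
from h import *
a=grab_frame("side")[180:290,250:410];b=grab_frame("wrist")[90:330,220:440]
a=cv2.resize(a,None,fx=3.5,fy=3.5,interpolation=2);b=cv2.resize(b,(int(220*385/240),385))
b=cv2.resize(b,(240,385)) 
b=cv2.copyMakeBorder(b,0,0,0,0,0)
cv2.imwrite("pics/d1.png",np.hstack([a,b])[:,:,::-1])
E
```

```text
clock: 3.65
eef_pos: [560.9, 111.1, 62.2]
tcp_rot: [-3.141, -0.001, -0.229]
contact_force: [0.1, -0.2, 0.6]
opening: 0.55
grasp_force: 0.0
```

View pics/d1.png

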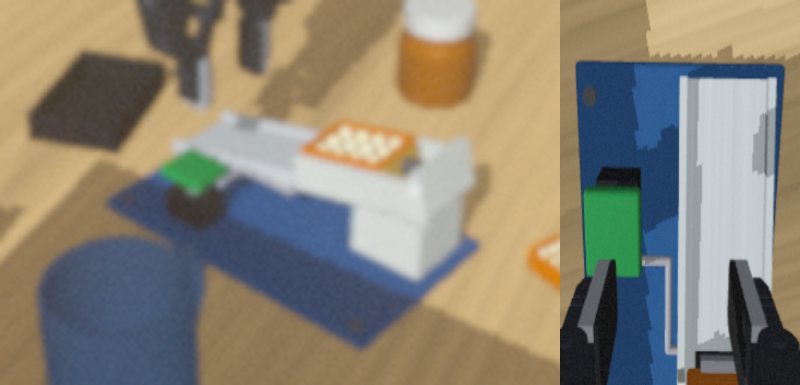

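The side crop shows the near fingertip at crop (195,103), directly above the key at crop (190,170). The wrist crop shows the tips at about (605,262) and (740,262). I'll work out the tip height by triangulation.

Run:
```python
from h import *
s=sense();w=s["tcp_rot"][2];T=np.array([[np.cos(w),np.sin(w),0],[np.sin(w),-np.cos(w),0],[0,0,-1]])
o,v=ray("side",(250+195/3.5,180+103/3.5))
for x in(-11,0,11):
  p=T.T@(o-s["eef_pos"]);q=T.T@v;print(x,(p+q*(x-p[0])/q[0]).round(1))
p=T.T@(o-s["eef_pos"]);q=T.T@v;print("y=-31",(p+q*(-31-p[1])/q[1]).round(1))
X=tri([(o,v),ray("wrist",(261,253))]);print("tri tip",X,T.T@(X-s["eef_pos"]))
K=np.array([508.7,91.9])+np.array([[np.cos(-.234),-np.sin(-.234)],[np.sin(-.234),np.cos(-.234)]])@[45,62]
print("key in tool",T.T@(np.r_[K,48]-s["eef_pos"]))
```

```text
-11 [-11.  -38.3 -38.4]
0 [ -0.  -26.8 -28.6]
11 [ 11.  -15.3 -18.9]
y=-31 [ -4.  -31.  -32.2]
tri tip [571.43783398 134.70300181  87.42833961] [  5.00978354 -25.36604006 -25.29026646]
key in tool [ -1.06391058 -31.21339836  14.13807315]
```

```bash
python3 -m creep '[{"x":-1,"y":0,"z":5,"rx":0,"ry":0,"rz":0.005,"hand":47},{"x":0,"y":0,"z":5,"rx":0,"ry":0,"rz":0,"hand":47},{"x":0,"y":0,"z":0,"rx":0,"ry":0,"rz":0,"hand":47}]'
python3 - <<'E'
from h import *
a=grab_frame("side")[180:260,260:360]
cv2.imwrite("pics/d2.png",cv2.resize(a,None,fx=6,fy=6,interpolation=2)[:,:,::-1])
E
```

```text
clock: 4.12
eef_pos: [558.7, 111.2, 50.6]
tcp_rot: [3.141, 0.001, -0.234]
contact_force: [-0.3, 0.1, 0.9]
opening: 0.549
grasp_force: 0.0
```

View pics/d2.png

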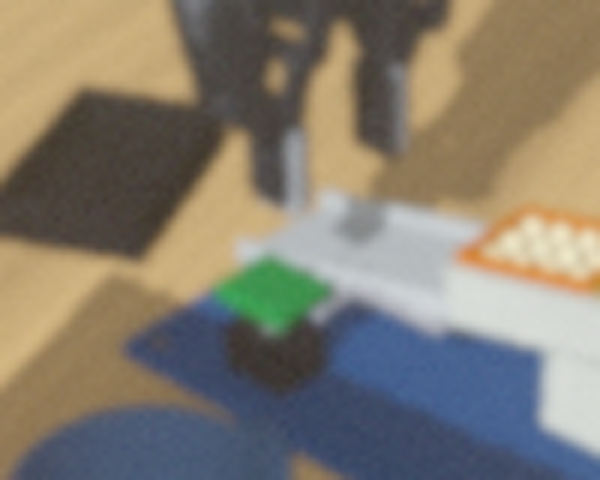

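The near fingertip is at crop (275,200), well above the key at crop (272,292). The two fingers have the same offset as key to chute, so alignment is good. I'll descend in small steps and watch the force.

```bash
M='python3 -m creep'; python3 -m creep '[{"x":0,"y":0,"z":4,"rx":0,"ry":0,"rz":0,"hand":47},{"x":0,"y":0,"z":4,"rx":0,"ry":0,"rz":0,"hand":47}]' | grep -E "eef|force"; python3 -m creep '[{"x":0,"y":0,"z":4,"rx":0,"ry":0,"rz":0,"hand":47},{"x":0,"y":0,"z":0,"rx":0,"ry":0,"rz":0,"hand":47}]' | grep -E "eef|force"
```

```text
eef_pos: [559.2, 111.2, 43.0]
contact_force: [-0.1, 0.4, 0.0]
grasp_force: 0.0
eef_pos: [558.9, 111.1, 38.7]
contact_force: [-0.4, -1.3, 0.6]
grasp_force: 0.0
```

```bash
python3 -m creep '[{"x":0,"y":0,"z":3,"rx":0,"ry":0,"rz":0,"hand":47},{"x":0,"y":0,"z":0,"rx":0,"ry":0,"rz":0,"hand":47}]' | grep -E "eef|contact"
python3 - <<'E'
from h import *
a=cv2.resize(grab_frame("side")[180:260,260:360],None,fx=4.8,fy=4.8,interpolation=2);b=cv2.resize(grab_frame("wrist")[140:340,220:420],(384,384))
cv2.imwrite("pics/d3.png",np.hstack([cv2.resize(a,(400,384)) if 0 else a,b])[:,:,::-1])
E
```

```text
eef_pos: [559.0, 111.2, 36.0]
contact_force: [-1.1, -0.4, -0.2]
```

View pics/d3.png

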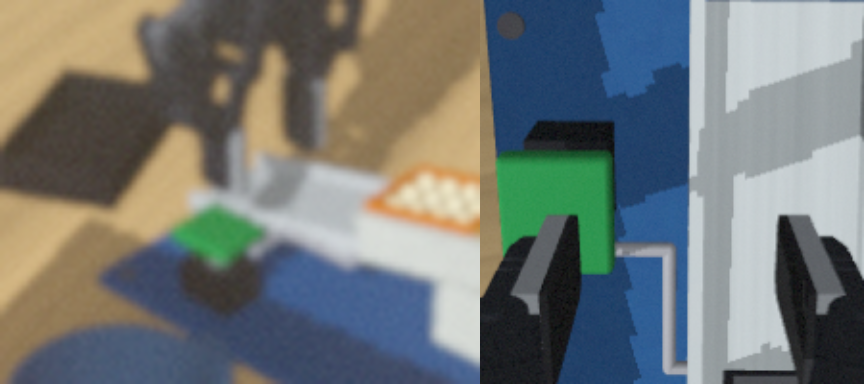

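The wrist and side views agree that the tips stand about 30 mm behind the TCP at this opening, still about 20 mm above the key, and over both the key and the chute. I'll widen the fingers slightly and continue.

```bash
python3 -m creep '[{"x":0,"y":0,"z":4,"rx":0,"ry":0,"rz":0,"hand":51},{"x":0,"y":0,"z":4,"rx":0,"ry":0,"rz":0,"hand":51},{"x":0,"y":0,"z":0,"rx":0,"ry":0,"rz":0,"hand":51}]' | grep -E "eef|contact"
python3 -m creep '[{"x":0,"y":0,"z":3,"rx":0,"ry":0,"rz":0,"hand":51},{"x":0,"y":0,"z":0,"rx":0,"ry":0,"rz":0,"hand":51}]' | grep -E "eef|contact"
python3 -m creep '[{"x":0,"y":0,"z":3,"rx":0,"ry":0,"rz":0,"hand":51},{"x":0,"y":0,"z":0,"rx":0,"ry":0,"rz":0,"hand":51}]' | grep -E "eef|contact|opening|clock"
```

```text
eef_pos: [558.8, 111.2, 27.7]
contact_force: [-0.6, 0.4, 1.0]
eef_pos: [559.0, 111.2, 24.9]
contact_force: [-0.2, -0.2, 0.6]
clock: 5.9
eef_pos: [559.0, 111.2, 21.9]
contact_force: [0.3, -0.4, 0.4]
opening: 0.6
```

```bash
python3 -m creep '[{"x":0,"y":0,"z":3,"rx":0,"ry":0,"rz":0,"hand":51},{"x":0,"y":0,"z":0,"rx":0,"ry":0,"rz":0,"hand":51}]' | grep -E "eef|contact"
python3 -m creep '[{"x":0,"y":0,"z":3,"rx":0,"ry":0,"rz":0,"hand":51},{"x":0,"y":0,"z":0,"rx":0,"ry":0,"rz":0,"hand":51}]' | grep -E "eef|contact|clock"
python3 - <<'E'
from h import *
a=cv2.resize(grab_frame("side")[180:260,260:360],None,fx=4.8,fy=4.8,interpolation=2);b=cv2.resize(grab_frame("wrist")[140:340,220:420],(384,384))
cv2.imwrite("pics/d4.png",np.hstack([a,b])[:,:,::-1])
E
```

```text
eef_pos: [559.2, 111.3, 19.0]
contact_force: [0.3, 0.7, 1.2]
clock: 6.4
eef_pos: [559.3, 111.2, 16.1]
contact_force: [-0.2, 0.5, 0.9]
```

View pics/d4.png

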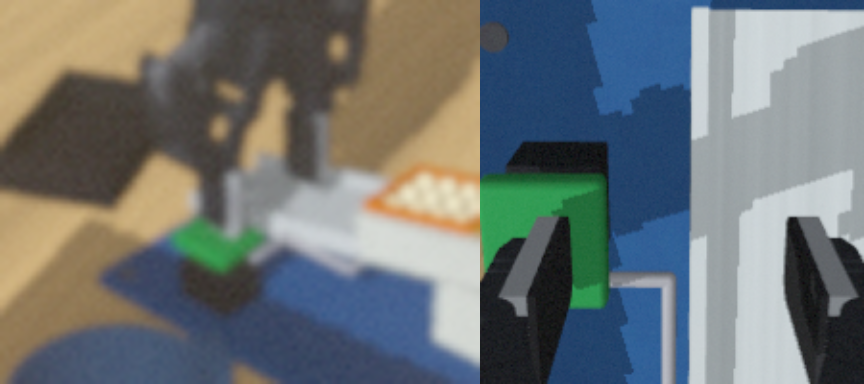

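The near fingertip now sits at side crop (218,235), right at the key's centre, and the other finger stands over the chute at wrist crop (820,260). Now I press.

```bash
python3 -m creep '[{"x":0,"y":0,"z":3,"rx":0,"ry":0,"rz":0,"hand":51},{"x":0,"y":0,"z":0,"rx":0,"ry":0,"rz":0,"hand":51}]' | grep -E "eef|contact"
python3 -m creep '[{"x":0,"y":0,"z":2,"rx":0,"ry":0,"rz":0,"hand":51},{"x":0,"y":0,"z":0,"rx":0,"ry":0,"rz":0,"hand":51}]' | grep -E "eef|contact"
python3 -m creep '[{"x":0,"y":0,"z":2,"rx":0,"ry":0,"rz":0,"hand":51},{"x":0,"y":0,"z":0,"rx":0,"ry":0,"rz":0,"hand":51}]' | grep -E "eef|contact|clock"
```

```text
eef_pos: [559.3, 111.3, 13.1]
contact_force: [-0.6, 0.8, 2.6]
eef_pos: [559.5, 111.3, 11.2]
contact_force: [2.2, 0.1, 2.9]
clock: 7.25
eef_pos: [559.5, 111.3, 9.6]
contact_force: [0.0, -1.0, 8.3]
```

```bash
cat > q.py <<'E'
from h import *
s=sense();print(s["eef_pos"].round(1),s["contact_force"].round(1),s["wrist_torque"].round(2))
w=-.234;R=np.array([[np.cos(w),-np.sin(w)],[np.sin(w),np.cos(w)]])
im=grab_frame("top");cv2.imwrite("pics/t_%.2f.png"%s["clock"],im[:,:,::-1])
for n in("side","wrist"):
  im=grab_frame(n);cv2.imwrite("pics/%s_%.2f.png"%(n,s["clock"]),im[:,:,::-1])
  for l,lo,hi in(("g",(45,100,40),(80,255,255)),("o",(5,150,120),(18,255,255))):
    k,cs=blobs(im,lo,hi,(270,205,362,280) if n=="side" else (200,120,440,399),8)
    for c in cs:print(n,l,cv2.contourArea(c),cv2.boundingRect(c),[ (R.T@(onz(n,p,z)[:2]-[508.7,91.9])).round(0).tolist() for p in [cv2.boundingRect(c)[:2]] for z in [38 if l=="g" else 60]])
E
python3 q.py
```

```text
[559.5 111.3   9.6] [ 0.  -1.   8.3] [0.17 0.04 0.01]
side g 87.5 (296, 228, 19, 11) [[68.0, 69.0]]
side o 42.5 (341, 215, 11, 11) [[3.0, -13.0]]
side o 50.5 (321, 215, 15, 11) [[38.0, 17.0]]
wrist g 2702.0 (219, 230, 69, 71) [[64.0, 75.0]]
wrist o 2096.5 (342, 297, 52, 73) [[45.0, 22.0]]
```

Run:
```python
import cv2,glob,numpy as np
s=cv2.imread(glob.glob("pics/side_*.png")[0])[195:265,275:365];w=cv2.imread(glob.glob("pics/wrist_*.png")[0])[180:400,200:440]
s=cv2.resize(s,(450,350),interpolation=2);w=cv2.resize(w,(349,320));w=cv2.copyMakeBorder(w,0,30,0,0,0)
cv2.imwrite("pics/e1.png",np.hstack([s,w]))
```

```text
(no output)
```

View pics/e1.png

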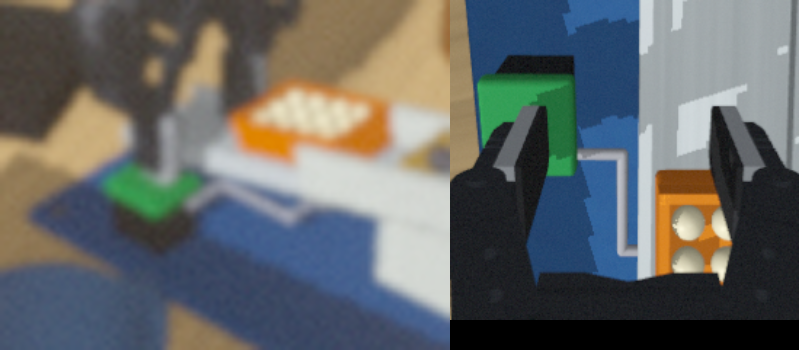

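The tray (front at wrist crop (690,185)) has sprung out and rests against the chute finger, and the other finger is on the key. I'll push a little more to make sure the key is on its hard stop.

```bash
python3 -m creep '[{"x":0,"y":0,"z":1,"rx":0,"ry":0,"rz":0,"hand":51},{"x":0,"y":0,"z":0,"rx":0,"ry":0,"rz":0,"hand":51},{"x":0,"y":0,"z":0,"rx":0,"ry":0,"rz":0,"hand":51}]' | grep -E "eef|contact|clock|open"; python3 q.py
```

```text
clock: 7.78
eef_pos: [559.6, 111.3, 9.4]
contact_force: [-3.3, -1.1, 17.3]
opening: 0.599
[559.6 111.3   9.4] [-3.3 -1.1 17.3] [0.3  0.5  0.09]
side g 93.0 (296, 228, 19, 11) [[68.0, 69.0]]
side o 42.5 (341, 215, 11, 11) [[3.0, -13.0]]
side o 50.5 (321, 215, 14, 11) [[38.0, 17.0]]
wrist g 2670.5 (219, 230, 69, 71) [[65.0, 75.0]]
wrist o 2175.0 (342, 298, 52, 72) [[44.0, 22.0]]
```

Commanding 1 mm more moved the TCP only 0.2 mm, and the force rose from 8 to 17 N on the key's side, so the key is on its hard stop. The tray has not moved between frames.

```bash
python3 -c "
from rig import *
print(sign_off())"
```

```text
the job is handed in; nothing more can be done
None
```

I handed the job in at about 8 s: the green key is held on its hard stop under one finger, and the orange tray is trapped at rest against the other finger in the chute, level with the key (no verdict came back).

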